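Board to the microscope: slide the stage into its detent

TASK

Set the white board clamp with its green circuit board gently down into the nest of the microscope's sliding stage while the stage is still out at the loading end, and let it go. Then take the stage by its black knob and slide it towards the microscope until its spring ball drops into the notch at the red mark, without running past the notch. Finish with the fingers still gripping the knob, keeping the stage still in the notch for the picture; leave the tweezers, the solder spool and the flux jar where they are.

Things in the scene. Friction and masses are not known exactly. Their poses are not given: they have to be found in the camera images.
- clamp_center (a point): Centre of the white board clamp (loose, 0.2 to 0.42 kg), 11.5 mm above its underside; z up, y along its 110 mm length. Base plate 70 x 110 x 5 mm; white blocks 60 mm wide (x), 10 mm long (y) stand on it at y = +50 and -50 mm, tops 20 mm up; green board 44 mm wide, top 22 mm up, over y = -18 to +45 mm. It starts on the bench in front of the loading end.
- jaw (a point): Middle of the clamp's jaw, the best place to grip it: a white block (fixed to the clamp) 60 mm wide along the clamp's x, 10 mm along y, from 5 to 20 mm above its underside, centred 23 mm to -y of the clamp's centre; this point 12.5 mm up. Grip across the 60 mm, closing along x, fingertips just above the base plate.
- nest (a point): Centre of the nest floor on top of the stage (blue anodised carriage, plate 88 x 128 mm), 32.5 mm above the bench; z up, y along the rail. The clamp's base lies here lengthways along y, either way round, between steel corner lips 4 mm high with 1.8 mm play each side; the middle of the long sides is open. Seated, the clamp's centre is 11.5 mm above this point.
- knob (a point): Middle of the upright black knob on the stage's tongue, 106 mm to +y of the nest's centre, axes as the nest's. Knob 18 mm across, straight from 37.5 to 64.5 mm above the bench, top 67.5 mm; this point 51.5 mm up. With the stage in the notch, the microscope head's axis is at least 90 mm from the knob's.
- plunger (a point): Spring ball plunger (small brass barrel at the front of the stage, 58 mm to -x of the nest's centre), a point on the ball's line 24.5 mm above the bench; axes as the nest's; moves with the stage. Its spring presses the ball down on the strip with about 7 N.
- notch (a point): Middle of the V notch in the top edge of the fixed steel strip along the front of the base, 22.5 mm above the bench, a red mark before it; 10 mm wide, 5 mm deep. Axes as the nest's (y to the loading end). It is set anew for each board. Stage home: plunger's y in this frame is 0. Within about 4 mm the ball pulls the stage to the middle with up to 6 N; leaving takes 7 N.
- carriage (a joint): Travel of the stage in m: 0 at the end stop of the loading end, growing towards the lens (to -y of the nest) up to 0.142. Friction about 1 N; starts between 0.002 and 0.03; the notch lies between 0.10 and 0.135.
- lens (a point): Centre of the underside of the microscope's head, 119 mm above the bench: a white upright cylinder 38 mm across, top at 230 mm, on an arm from a column 95 mm behind it (screen on the column, up to 340 mm). Load the nest clear of it.
- tweezers_a: steel tweezers, 14 x 125 x 8 mm, lying on the bench; bystander
- solder_spool: solder spool with yellow flanges, 55 mm across, 40 mm high, behind the stage; bystander
- flux_jar: small cream flux jar with black lid, 46 mm across, 32 mm high, behind the stage; bystander

How it is judged:
On the way, in this order (a step that is already met when the one before it is completed fails the run):
1. the board clamp lies flat in the nest and is let go, the stage still at the loading end (x of clamp_center in the frame of nest between -0.004 and 0.004 m and y of clamp_center in the frame of nest between -0.004 and 0.004 m and z of clamp_center in the frame of nest between 0.009 and 0.0135 m and angle between the y axis of clamp_center and the y axis of nest, either way round below 0.08 rad and angle between clamp_center's own z axis and vertical below 0.04 rad and contact force between the fingers and board_clamp below 0.3 N and y of plunger in the frame of notch above 0.05 m), for 0.2 s.
2. the stage is brought to the notch by its knob (y of plunger in the frame of notch between -0.002 and 0.002 m and contact force between the fingers and carriage above 5 N), for 0.2 s.
At the end, for the whole second after the job is handed in: The stage stands still within 2 mm of the middle of the notch, the fingers still gripping its knob (more than 5 N), and the board clamp lies flat in the nest (within 4 mm of its centre, in line with it), untouched by the fingers (all of step 2 and velocity of joint carriage between -0.004 and 0.004 m/s and contact force between the fingers and board_clamp below 0.3 N and x of clamp_center in the frame of nest between -0.004 and 0.004 m and y of clamp_center in the frame of nest between -0.004 and 0.004 m and z of clamp_center in the frame of nest between 0.009 and 0.0135 m and angle between the y axis of clamp_center and the y axis of nest, either way round below 0.08 rad and angle between clamp_center's own z axis and vertical below 0.04 rad); the arm keeps its last pose, push and grip.
It fails at once if the stage runs more than 8 mm past the notch (y of plunger in the frame of notch below -0.008 m).
It fails at once if the board clamp is dropped (moves faster than 0.5 m/s out of the fingers) (linear speed of board_clamp above 0.5 m/s and contact force between the fingers and board_clamp below 0.1 N).
It fails at once if the tweezers, the solder spool or the flux jar is moved by more than 30 mm (distance of any of tweezers_a, solder_spool, flux_jar from where it was at the start of the episode above 0.03 m).
It also fails if it takes over 54 s, if anything falls off the work surface, if the arm or the gripper's body presses on something with over 40 N, if the wrist force passes 120 N, or if a joint passes its speed limit or range.

ROBOT

A 7-joint arm with a two-finger parallel gripper is mounted at the origin on a cart in front of the work surface, level with it; the furniture and walls round the work are solid. World frame = base frame: x ahead of the robot, y to its left, z up, the work surface at z = 0. Lengths are in m, angles in rad, forces in N, time in s.
With the tool pointing down it reaches from about 0.4 to 0.925 m from the base axis. Payload 5.6 kg.
Tool frame: the origin (TCP) lies midway between the tips of the shut fingers; the grasp point (between the pads) lies 19 mm behind it; z points along the fingers, y is the line along which they close (so a half turn about z gives the same grasp; the last joint's range is limited). The gripper opens to 85 mm and grips with 20 to 120 N. Pads are 22 mm wide; open, the fingers measure 114 mm over their backs; the gripper's body (76 mm by 85 mm) begins 54 mm behind the grasp point. The pads swing forward as they close: fully open they stand 13 mm farther back than shut.
Start: joints at [1.207, 0.468, -0.012, 1.603, 0.006, 1.071, -0.056], TCP at [0.205, -0.617, 0.231] pointing down, gripper open.
Joint ranges: [-2.53, 2.53], [-0.31, 2.02], [-1.57, 1.55], [0.28, 2.44], [-1.29, 4.43], [0.15, 1.84], [-2.92, 2.92]. Speed limits (rad/s): [2.57, 2.57, 3.14, 3.14, 3.14, 3.14, 3.14].

INTERFACE

Orientations are given as a unit quaternion [x, y, z, w].
In Python, from rig import env, camera, camera_model gives the robot as it stands.
- The arm moves only by the tool jog_arm, never from a script. Its argument "commands" is a list of rows, each a list of 7 numbers: the shift along the tool's x, y, z in cm, then the turn, a rotation vector about the tool's x, y, z in rad, then the closure, from -1 (fully open) to 1 (shut). In form: [[dx, dy, dz, rx, ry, rz, grip], ...]. A call has 1 to 5 rows; each row is the pose to reach, as a shift and turn from the pose commanded when the call began, along the tool's axes at that moment; what a row does not reach only later rows make up. A row lasts 1/8 s, in which the tool goes at most 62.5 mm and 10.7 degrees, less where a joint would pass 70% of its speed; a pose out of reach is approached as far as the arm can. A call with a gripper value outside its range is refused whole. The fingers move at their own pace and stop on an object; "newtons" is the grip in N (left out, the last holds). Time passes only in rows, so rows that repeat a pose let the fingers close. It gives the time, the measured TCP pose, the force, the opening and the grip force at its end, in the units of the state.
- env.get_state(): the state, without advancing time (a new reading comes with each control period).
- camera(name): name is "scene" or "top" or "wrist"; returns the picture (400x640x3 uint8, blue, green, red); there is no depth.
- camera_model(name): a dict with "K" (3x3 intrinsics, pixels), "eye" and "attitude" of the camera in the world. Camera axes: x right, y up, looking along -z (the intrinsics and any distortion apply to the point x, -y, -z); pixel columns grow to the right and rows downward; lengths in m; the calibration is good to about 2 mm. A picture is of the moment at which its call begins: read the wrist's pose just before it. camera_model takes no time and is no camera call; for the wrist camera it gives the pose at the moment of the call.
- env.sign_off(): hands the job in; it is judged then, once.
The state is a dict: "time_s": time; "q": joint angles; "qvel": joint speeds; "tau": joint torques, N m; "tcp_pos": TCP position; "tool_rot": TCP orientation; "ft_force": force on the tool from outside, world axes, zero at the start; "moment": the same for the moment, N m; "opening": finger opening in m; "finger_force": force on a finger pad.
Only numpy, scipy, OpenCV 4.12 (cv2) and the standard library are available. Lean on these libraries where they do the work, as an engineer would, in place of code of your own. Each camera call takes 0.05 s, during which the arm holds its last target. There are 200 camera calls.

## Working session

There is one attempt and no reset: what is moved stays moved. The work goes in short steps, Python scripts to look and compute and a tool call to move; the robot and the scene stay as the last step left them, time stands still between calls to the robot, and variables do not carry over. Pictures are saved under pics/ and viewed, at most 13 in all, crops included, and the job is handed in when it is done.

Besides the shell and the picture viewer there is one more tool, called after ">>>" as name(argument=value, ...), one argument or row to a line, values as JSON. jog_arm: Moves the arm, as the interface text tells. Its arguments: {"type":"object","properties":{"commands":{"type":"array"},"newtons":{"type":"number"}},"required":["commands"]}

```bash
mkdir -p pics; ls; python3 - <<'E'
from rig import env,camera,camera_model
import cv2,numpy as np
s=env.get_state();print({k:np.round(v,3).tolist() for k,v in s.items()})
for n in("scene","top"):
    cv2.imwrite(f"pics/{n}0.png",camera(n));m=camera_model(n);print(n,{k:(np.round(v,4).tolist() if not isinstance(v,str) else v) for k,v in m.items()})
E
```

```text
pics
{'time_s': 0.0, 'q': [1.207, 0.468, -0.012, 1.604, 0.006, 1.071, -0.056], 'qvel': [-0.001, 0.0, -0.001, -0.001, 0.0, -0.0, 0.001], 'tau': [-0.001, -53.239, 0.021, -25.13, 0.011, 0.008, -0.0], 'tcp_pos': [0.205, -0.616, 0.23], 'tool_rot': [0.987, 0.16, -0.0, -0.001], 'ft_force': [-0.154, 0.409, 0.068], 'moment': [-0.038, 0.019, -0.02], 'finger_force': 0.0, 'opening': 0.085}
scene {'K': [[508.6997, 0.0, 328.8882], [0.0, 508.6997, 202.0991], [0.0, 0.0, 1.0]], 'eye': [-0.1108, 0.623, 0.6575], 'attitude': [-0.1982, 0.4216, 0.7934, -0.3919]}
top {'K': [[519.233, 0.0, 311.9301], [0.0, 519.233, 195.1982], [0.0, 0.0, 1.0]], 'eye': [0.4665, 0.1568, 1.0999], 'attitude': [-0.0176, 0.0351, 0.7081, -0.705]}
```

View pics/top0.png

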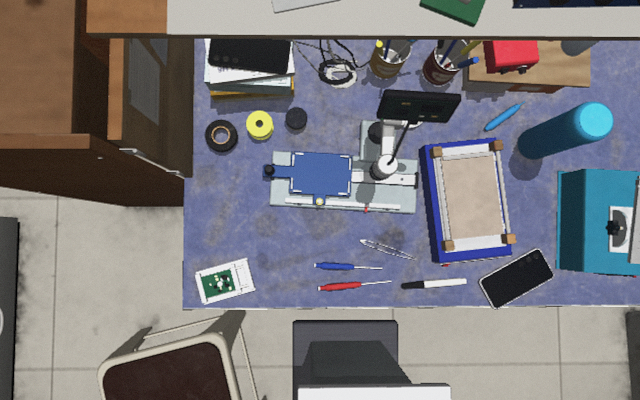

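View pics/scene0.png

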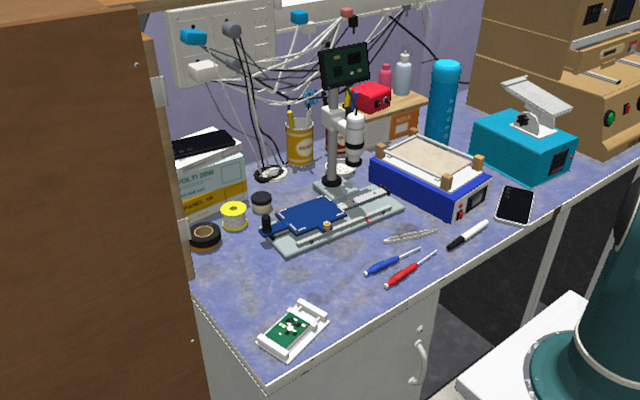

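Top view: knob (269,171), blue nest plate centre (321,174), brass plunger (320,202), red mark (366,209), lens head (387,167), and clamp (224,280) with its jaw side to the right. In the scene view the clamp is at (293,330), the stage at (310,215), and the notch's red mark at (367,218).

```bash
cat > h.py <<'E'
from rig import env,camera,camera_model
import cv2,numpy as np
from scipy.spatial.transform import Rotation as R
def ray(m,p):
    K=np.array(m["K"]);d=np.linalg.inv(K)@[p[0],p[1],1.]
    return np.array(m["eye"]),R.from_quat(m["attitude"]).apply([d[0],-d[1],-d[2]])
def plane(m,p,z):
    e,d=ray(m,p);return e+d*(z-e[2])/d[2]
def proj(m,X):
    c=R.from_quat(m["attitude"]).inv().apply(np.array(X)-m["eye"]);K=np.array(m["K"])
    u=K@[c[0],-c[1],-c[2]];return u[:2]/u[2]
def blobs(img,lo,hi,box=None,amin=5):
    h=cv2.cvtColor(img,cv2.COLOR_BGR2HSV);mk=cv2.inRange(h,np.array(lo),np.array(hi))
    if box: b=np.zeros_like(mk);x0,y0,x1,y1=box;b[y0:y1,x0:x1]=1;mk*=b
    cs,_=cv2.findContours(mk,cv2.RETR_EXTERNAL,cv2.CHAIN_APPROX_NONE)
    return sorted([c for c in cs if cv2.contourArea(c)>=amin],key=cv2.contourArea)[::-1]
def move(T,yaw=None):
    "shift in tool axes (cm) to get TCP to T"
    s=env.get_state();return R.from_quat(s["tool_rot"]).inv().apply(np.array(T)-s["tcp_pos"])*100
E
python3 - <<'E'
from h import *
m=camera_model("top");im=cv2.imread("pics/top0.png")
for nm,lo,hi,box,z in [("green",(50,80,30),(90,255,255),(190,255,260,305),.022),("plate",(100,120,50),(125,255,255),(262,145,362,205),.0325),("red",(0,120,80),(8,255,255),(355,200,375,218),.02),("brass",(15,80,80),(35,255,255),(305,190,335,212),.04),("white",(0,0,190),(180,40,255),(190,255,260,305),.012)]:
    for c in blobs(im,lo,hi,box,2)[:2]:
        r=cv2.minAreaRect(c);P=plane(m,r[0],z);print(nm,cv2.contourArea(c),r,P.round(4), [plane(m,q,z)[:2].round(3).tolist() for q in cv2.boxPoints(r)])
print(plane(m,(269,171),.0675),plane(m,(387,167),.23))
cv2.imwrite("pics/c.png",np.hstack([cv2.resize(im[250:310,190:265],None,fx=5,fy=5,interpolation=2),cv2.resize(im[150:210,258:340],None,fx=5,fy=5,interpolation=2)]))
E
```

```text
green 532.0 ((217.7218017578125, 283.077880859375), (20.722984313964844, 30.160032272338867), 74.35775756835938) [0.3672 0.3239 0.022 ] [[0.379, 0.359], [0.396, 0.3], [0.355, 0.289], [0.339, 0.348]]
plate 2335.5 ((310.2246398925781, 177.45693969726562), (80.48699951171875, 50.588661193847656), 3.1798300743103027) [0.5829 0.1336 0.0325] [[0.536, 0.219], [0.64, 0.214], [0.631, 0.047], [0.526, 0.054]]
plate 13.5 ((265.5, 170.5), (11.0, 5.0), 90.0) [0.5976 0.2259 0.0325] [[0.609, 0.231], [0.609, 0.221], [0.586, 0.221], [0.586, 0.231]]
red 3.0 ((365.5, 208.5), (3.0, 1.0), 90.0) [0.5188 0.0182 0.02  ] [[0.522, 0.019], [0.522, 0.017], [0.516, 0.017], [0.516, 0.019]]
brass 3.0 ((319.0, 201.5), (5.0, 6.0), 90.0) [0.5326 0.116  0.04  ] [[0.538, 0.122], [0.538, 0.11], [0.527, 0.11], [0.528, 0.122]]
white 1735.0 ((224.08493041992188, 281.04718017578125), (33.65333557128906, 54.806861877441406), 74.05460357666016) [0.3703 0.3124 0.012 ] [[0.389, 0.376], [0.419, 0.268], [0.352, 0.248], [0.322, 0.357]]
[0.59230763 0.21665438 0.0675    ] [0.5788565  0.00775798 0.23      ]
```

View pics/c.png

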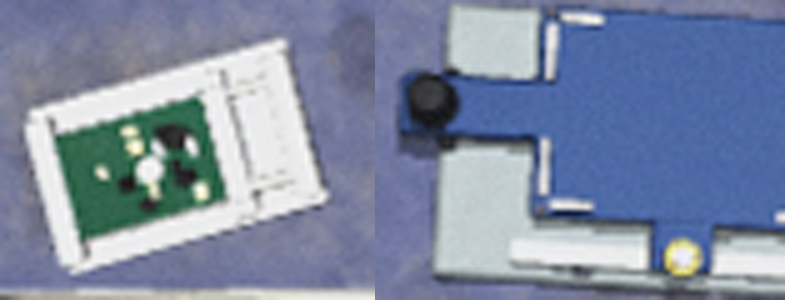

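Crop: clamp's jaw is the white bar to the right of the board, and its +y end points left. The nest lips are visible, and the knob is at the left end of the tongue. Next I plan the travel over the clamp.

```bash
cat >> h.py <<'E'
def pose(P,yaw):  # tool down, tool x at world angle yaw
    c,s=np.cos(yaw),np.sin(yaw);return np.array(P,float),R.from_matrix(np.array([[c,s,0],[s,-c,0],[0,0,-1]]))
def rel(a,b):
    return np.r_[a[1].inv().apply(b[0]-a[0])*100,(a[1].inv()*b[1]).as_rotvec()].round(2).tolist()
def now():
    s=env.get_state();return np.array(s["tcp_pos"]),R.from_quat(s["tool_rot"])
E
python3 - <<'E'
from h import *
p=now();d=np.deg2rad
for az,r,z,y in [(-44,.58,.29,40),(-16,.50,.30,62),(12,.47,.30,84),(37.6,.475,.26,105.4)]:
    q=pose([r*np.cos(d(az)),r*np.sin(d(az)),z],d(y));print(rel(p,q));p=q
w=camera_model("wrist");P,Q=now()
print(w["K"],"eye in tool",Q.inv().apply(np.array(w["eye"])-P),"view",Q.inv().apply(R.from_quat(w["attitude"]).apply([0,0,-1])),"up",Q.inv().apply(R.from_quat(w["attitude"]).apply([0,1,0])))
E
```

```text
[26.89, -13.57, -5.94, -0.0, -0.0, -0.38]
[21.9, -16.23, -1.0, 0.0, 0.0, -0.38]
[19.82, -12.9, 0.0, 0.0, 0.0, -0.38]
[18.23, -10.3, 4.0, 0.0, 0.0, -0.37]
[[282.19723768   0.         323.62552533]
 [  0.         282.19723768 199.90044607]
 [  0.           0.           1.        ]] eye in tool [ 0.07215825  0.00138432 -0.14264658] view [-2.86497488e-01 -4.42704863e-05  9.58080992e-01] up [9.58080827e-01 5.75437641e-04 2.86497465e-01]
```

>>> jog_arm(
  commands=[
    [5.4, -2.7, -5.9, 0, 0, -0.08, -1],
    [10.8, -5.4, -5.9, 0, 0, -0.15, -1],
    [16.2, -8.1, -5.9, 0, 0, -0.23, -1],
    [21.6, -10.8, -5.9, 0, 0, -0.3, -1],
    [26.9, -13.6, -5.9, 0, 0, -0.38, -1],
  ],
)

```text
time_s: 0.72
tcp_pos: [0.4128, -0.4071, 0.2902]
tool_rot: [0.939, 0.344, -0.0, 0.0]
ft_force: [1.0, -0.0, 0.9]
opening: 0.0856
finger_force: 0.0
```

>>> jog_arm(
  commands=[
    [4.4, -3.2, -1, 0, 0, -0.08, -1],
    [8.8, -6.5, -1, 0, 0, -0.15, -1],
    [13.2, -9.7, -1, 0, 0, -0.23, -1],
    [17.5, -13, -1, 0, 0, -0.3, -1],
    [21.9, -16.2, -1, 0, 0, -0.38, -1],
  ],
)

```text
time_s: 1.35
tcp_pos: [0.4746, -0.142, 0.3001]
tool_rot: [0.857, 0.515, -0.0, 0.0]
ft_force: [0.9, -0.1, 0.7]
opening: 0.0856
finger_force: 0.0
```

>>> jog_arm(
  commands=[
    [4, -2.6, 0, 0, 0, -0.08, -1],
    [8, -5.2, 0, 0, 0, -0.15, -1],
    [12, -7.8, 0, 0, 0, -0.23, -1],
    [16, -10.4, 0, 0, 0, -0.3, -1],
    [19.8, -12.9, 0, 0, 0, -0.38, -1],
  ],
)

```text
time_s: 1.98
tcp_pos: [0.4536, 0.0931, 0.3002]
tool_rot: [0.744, 0.668, -0.0, 0.0]
ft_force: [-0.0, 0.5, 0.2]
opening: 0.0854
finger_force: 0.0
```

>>> jog_arm(
  commands=[
    [6, -3.4, 1, 0, 0, -0.12, -1],
    [12, -6.8, 2, 0, 0, -0.24, -1],
    [18.2, -10.3, 4, 0, 0, -0.37, -1],
    [18.2, -10.3, 4, 0, 0, -0.37, -1],
    [18.2, -10.3, 4, 0, 0, -0.37, -1],
  ],
)

```text
time_s: 2.6
tcp_pos: [0.3701, 0.2853, 0.2597]
tool_rot: [0.608, 0.794, -0.001, -0.001]
ft_force: [-0.3, 0.2, 0.4]
opening: 0.0857
finger_force: 0.0
```

```bash
python3 - <<'E'
from h import *
s=env.get_state();print(s["time_s"],s["tcp_pos"],s["tool_rot"],s["q"],s["ft_force"])
m=camera_model("wrist");im=camera("wrist");cv2.imwrite("pics/w1.png",im)
for X in [(.3764,.290,.02),(.3703,.3124,.022)]: print(proj(m,X))
c=blobs(im,(50,80,30),(90,255,255),None,50)[0];r=cv2.minAreaRect(c);print(r,plane(m,r[0],.022),[plane(m,q,.022)[:2].round(4).tolist() for q in cv2.boxPoints(r)])
E
```

```text
2.6 [0.37013897 0.28526436 0.25966643] [ 6.07689957e-01  7.94173859e-01 -5.75959495e-04 -6.82651333e-04] [ 0.02532432  0.22636476 -0.84317855  1.95954629  0.19419108  1.03969006
 -0.64000597] [-0.26270945  0.21925549  0.38197394]
[329.76100046 167.89130178]
[329.86351632 150.95994149]
((57.67107009887695, 266.0235595703125), (130.2810516357422, 101.55392456054688), 52.83552169799805) [0.01836236 0.03801439 0.022     ] [[-0.0959, 0.0436], [0.0198, 0.1714], [0.1381, 0.0322], [0.0166, -0.1231]]
```

View pics/w1.png

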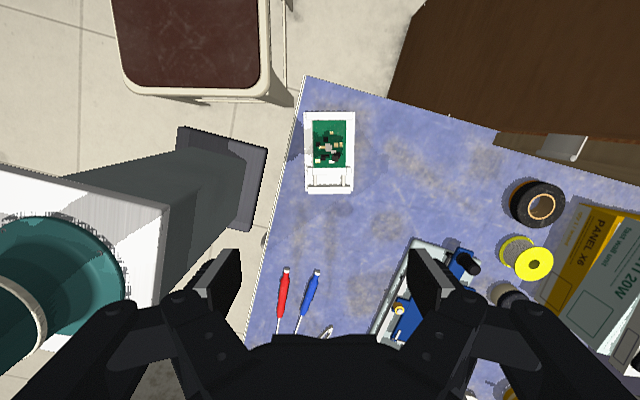

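Wrist view: clamp centred at about (330,152), as predicted, with the jaw at about (330,170). I measure it here and then descend.

```bash
cat >> h.py <<'E'
def clampfit(im,m,box):
    c=blobs(im,(0,0,175),(180,45,255),box,300);c=np.vstack(c)
    # footprint corners at underside-ish height: ray cast to z=base top edge 5mm
    q=cv2.boxPoints(cv2.minAreaRect(c));return c,q
E
python3 - <<'E'
from h import *
m=camera_model("wrist");im=cv2.imread("pics/w1.png")
c=blobs(im,(0,0,175),(180,60,255),(298,105,362,200),100)
r=cv2.minAreaRect(np.vstack(c));W=[plane(m,q,.008) for q in cv2.boxPoints(r)];print(r,np.round(W,4).tolist(),np.mean(W,0))
g=blobs(im,(60,80,30),(95,255,255),(298,105,362,200),100)[0];G=np.array([plane(m,q,.022)[:2] for q in g[:,0].astype(float)],np.float32)
rg=cv2.minAreaRect(G);print(rg)
print(plane(m,(330,178),.02))
p=now();yaw=np.deg2rad(105.4);print(rel(p,pose([.3764,.290,.14],yaw)))
E
```

```text
((329.5, 155.0), (63.0, 88.0), 0.0) [[0.346, 0.2303, 0.008], [0.3174, 0.3493, 0.008], [0.3986, 0.371, 0.008], [0.4347, 0.254, 0.008]] [0.37417477 0.30114962 0.008     ]
((0.36841392517089844, 0.3193804621696472), (0.04343188554048538, 0.06151517853140831), 14.964872360229492)
[0.38184527 0.27488556 0.02      ]
[0.47, 0.66, 11.99, -0.0, 0.0, -0.01]
```

>>> jog_arm(
  commands=[
    [0.3, 0.5, 6, 0, 0, -0.01, -1],
    [0.3, 0.5, 12, 0, 0, -0.01, -1],
    [0.3, 0.5, 12, 0, 0, -0.01, -1],
  ],
)

```text
time_s: 3.02
tcp_pos: [0.3742, 0.2846, 0.1371]
tool_rot: [0.606, 0.795, -0.004, -0.001]
ft_force: [0.4, 0.7, 0.2]
opening: 0.0851
finger_force: 0.0
```

```bash
python3 - <<'E'
from h import *
m=camera_model("wrist");im=camera("wrist");cv2.imwrite("pics/w2.png",im);p=now();print(p[0],p[1].as_quat())
g=blobs(im,(60,80,30),(95,255,255),(200,0,440,300),300)[0];G=np.array([plane(m,q,.022)[:2] for q in g[:,0].astype(float)],np.float32)
rg=cv2.minAreaRect(G);print(rg,cv2.boundingRect(g))
E
```

```text
[0.3757651  0.286694   0.13985499] [ 6.06136798e-01  7.95358634e-01 -1.57530462e-03 -5.86676197e-04]
((0.3667551577091217, 0.3210301697254181), (0.043328531086444855, 0.060681093484163284), 15.331409454345703) (304, 120, 49, 68)
```

View pics/w2.png

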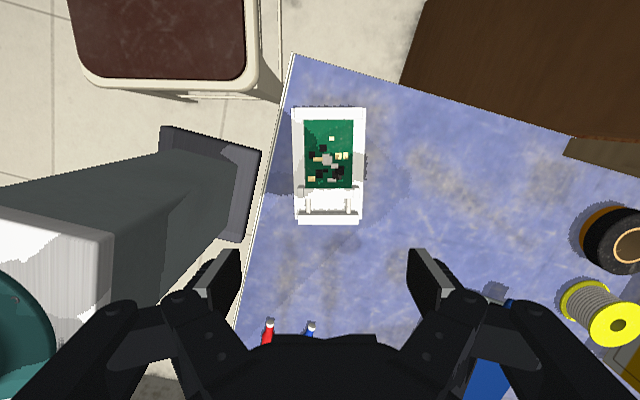

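Wrist view: board spans (304–353, 120–188), with the jaw bar just below it at about row 191. Next I go down to the jaw.

```bash
python3 - <<'E'
from h import *
m=camera_model("wrist");print(plane(m,(329.5,191),.02))
p=now();print(rel(p,pose([.3764,.2868,.004],np.deg2rad(105.3))))
E
```

```text
[0.37964744 0.28965003 0.02      ]
[0.01, 0.11, 13.59, -0.0, 0.0, 0.0]
```

>>> jog_arm(
  commands=[
    [0, 0.1, 5, 0, 0, 0, -1],
    [0, 0.2, 10, 0, 0, 0, -1],
    [0, 0.2, 12.5, 0, 0, 0, -1],
    [0, 0.2, 13.5, 0, 0, 0, -1],
    [0, 0.2, 13.6, 0, 0, 0, -1],
  ],
)

```text
time_s: 3.7
tcp_pos: [0.3794, 0.2893, 0.0059]
tool_rot: [0.606, 0.796, 0.001, 0.001]
ft_force: [0.4, -0.5, 0.5]
opening: 0.0853
finger_force: 0.0
```

>>> jog_arm(
  commands=[
    [0, 0, 0, 0, 0, 0, 0],
    [0, 0, 0, 0, 0, 0, 0.6],
    [0, 0, 0, 0, 0, 0, 0.6],
    [0, 0, 0, 0, 0, 0, 0.6],
    [0, 0, 0, 0, 0, 0, 0.6],
  ],
  newtons=30,
)

```text
time_s: 4.32
tcp_pos: [0.3782, 0.2889, 0.0058]
tool_rot: [0.606, 0.796, 0.001, 0.001]
ft_force: [-2.0, -0.8, 9.6]
opening: 0.0589
finger_force: 30.2
```

>>> jog_arm(
  commands=[
    [0, 0, -0.5, 0, 0, 0, 0.6],
    [0, 0, -2, 0, 0, 0, 0.6],
    [0, 0, -5, 0, 0, 0, 0.6],
    [0, 0, -9, 0, 0, 0, 0.6],
    [0, 0, -12, 0, 0, 0, 0.6],
  ],
  newtons=40,
)

```text
time_s: 4.95
tcp_pos: [0.3777, 0.2887, 0.1263]
tool_rot: [0.605, 0.796, 0.0, 0.0]
ft_force: [0.4, -1.4, -3.6]
opening: 0.0583
finger_force: 44.4
```

```bash
python3 - <<'E'
from h import *
s=env.get_state();print(s["ft_force"],s["opening"],s["finger_force"],s["q"].round(2) if hasattr(s["q"],"round") else s["q"])
d=np.deg2rad
p=now();q=pose([.42,.21,.24],d(58));print(rel(p,q));print(rel(q,pose([.43,.13,.25],d(10))))
E
```

```text
[ 0.40710625 -1.42923656 -3.5569226 ] 0.05834269023518773 44.405375719070435 [-0.1   0.44 -0.74  2.07  0.43  0.78 -0.84]
[-8.71, 1.99, -11.37, 0.0, -0.0, 0.83]
[-6.25, 5.09, -1.0, 0.0, 0.0, 0.84]
```

>>> jog_arm(
  commands=[
    [-1.7, 0.4, -3, 0, 0, 0.17, 0.6],
    [-3.5, 0.8, -6, 0, 0, 0.34, 0.6],
    [-5.2, 1.2, -9, 0, 0, 0.5, 0.6],
    [-7, 1.6, -11.4, 0, 0, 0.67, 0.6],
    [-8.7, 2, -11.4, 0, 0, 0.83, 0.6],
  ],
)

```text
time_s: 5.58
tcp_pos: [0.4208, 0.2101, 0.2408]
tool_rot: [0.876, 0.482, 0.002, 0.0]
ft_force: [0.6, 0.0, -4.3]
opening: 0.0582
finger_force: 44.4
```

>>> jog_arm(
  commands=[
    [-1.5, 1.2, -1, 0, 0, 0.17, 0.6],
    [-3, 2.4, -1, 0, 0, 0.34, 0.6],
    [-4.5, 3.6, -1, 0, 0, 0.5, 0.6],
    [-6.2, 5.1, -1, 0, 0, 0.67, 0.6],
    [-6.2, 5.1, -1, 0, 0, 0.84, 0.6],
  ],
)

```text
time_s: 6.2
tcp_pos: [0.4298, 0.1286, 0.2485]
tool_rot: [0.997, 0.081, -0.0, 0.0]
ft_force: [-0.3, 1.0, -3.6]
opening: 0.0582
finger_force: 44.4
```

>>> jog_arm(
  commands=[
    [0, 0, 0, 0, 0, 0, 0.6],
    [0, 0, 0, 0, 0, 0, 0.6],
  ],
)

```text
time_s: 6.45
tcp_pos: [0.43, 0.1309, 0.2485]
tool_rot: [0.996, 0.087, -0.0, -0.0]
ft_force: [0.4, -0.3, -4.0]
opening: 0.0584
finger_force: 44.4
```

```bash
python3 - <<'E'
from h import *
m=camera_model("wrist");im=camera("wrist");cv2.imwrite("pics/w3.png",im);p=now();print(p[0],p[1].as_quat())
import pickle;pickle.dump((m,p[0],p[1].as_quat()),open("w3.pkl","wb"))
E
```

```text
[0.43007149 0.13087859 0.24838424] [ 9.96219969e-01  8.68663516e-02 -8.23882952e-05 -6.29461041e-05]
```

View pics/w3.png

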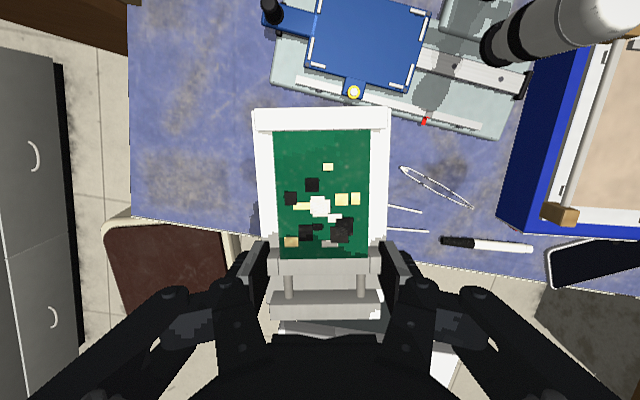

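Wrist view: clamp held straight, base front edge at row 109, columns 252–390. The nest plate is at (305–428, 0–98), cut off slightly at the top. I'll pick a better viewing pose.

```bash
python3 - <<'E'
from h import *
m=camera_model("wrist");p=now()
off=np.array(m["eye"])-p[0]
d=np.deg2rad;yw=d(-3.3);c=np.array([.587,.115])
def cor(hx,hy):return [np.r_[c+[a*np.cos(yw)-b*np.sin(yw),a*np.sin(yw)+b*np.cos(yw)],.0325] for a,b in [(-hx,-hy),(-hx,hy),(hx,hy),(hx,-hy)]]
for dx,dy,dz in [(0,0,0),(0,0,.1),(-.02,0,.12),(.03,0,.15),(.1,.12,.0),(.08,.13,.05),(.1,.14,.1)]:
    mm=dict(m);mm["eye"]=np.array(m["eye"])+[dx,dy,dz];print((dx,dy,dz),[proj(mm,X).round().astype(int).tolist() for X in cor(.044,.064)])
E
```

```text
(0, 0, 0) [[402, 96], [297, 70], [313, -17], [426, 14]]
(0, 0, 0.1) [[385, 101], [303, 80], [316, 15], [402, 38]]
(-0.02, 0, 0.12) [[385, 88], [306, 68], [319, 4], [402, 27]]
(0.03, 0, 0.15) [[375, 120], [302, 102], [314, 46], [389, 66]]
(0.1, 0.12, 0.0) [[471, 193], [378, 171], [399, 100], [498, 125]]
(0.08, 0.13, 0.05) [[465, 172], [381, 152], [400, 88], [489, 111]]
(0.1, 0.14, 0.1) [[453, 179], [379, 161], [395, 106], [473, 125]]
```

```bash
python3 - <<'E'
from h import *
print(rel(now(),pose([.53,.285,.23],np.deg2rad(10))))
E
```

```text
[12.51, -13.45, 1.84, -0.0, 0.0, -0.0]
```

>>> jog_arm(
  commands=[
    [4, -4.2, 0.5, 0, 0, 0, 0.6],
    [8, -8.5, 1, 0, 0, 0, 0.6],
    [12.5, -13.5, 1.8, 0, 0, 0, 0.6],
    [12.5, -13.5, 1.8, 0, 0, 0, 0.6],
    [12.5, -13.5, 1.8, 0, 0, 0, 0.6],
  ],
)

```text
time_s: 7.12
tcp_pos: [0.5301, 0.285, 0.2293]
tool_rot: [0.996, 0.086, -0.001, 0.0]
ft_force: [-0.3, -1.4, -4.6]
opening: 0.0581
finger_force: 44.8
```

```bash
python3 - <<'E'
from h import *
m=camera_model("wrist");im=camera("wrist");cv2.imwrite("pics/w4.png",im);p=now();print(p[0],p[1].as_quat(),env.get_state()["qvel"])
import pickle;pickle.dump((m,p[0],p[1].as_quat()),open("w4.pkl","wb"))
cv2.imwrite("pics/w4c.png",cv2.resize(im[60:260,350:550],None,fx=3,fy=3,interpolation=cv2.INTER_CUBIC))
E
```

```text
[0.53017832 0.28403814 0.22977851] [ 9.96327460e-01  8.56205443e-02 -6.79086974e-04  5.04642092e-04] [ 0.0164292  -0.02304031  0.00479241  0.01006564  0.00223882 -0.00376954
 -0.0041126 ]
```

View pics/w4c.png

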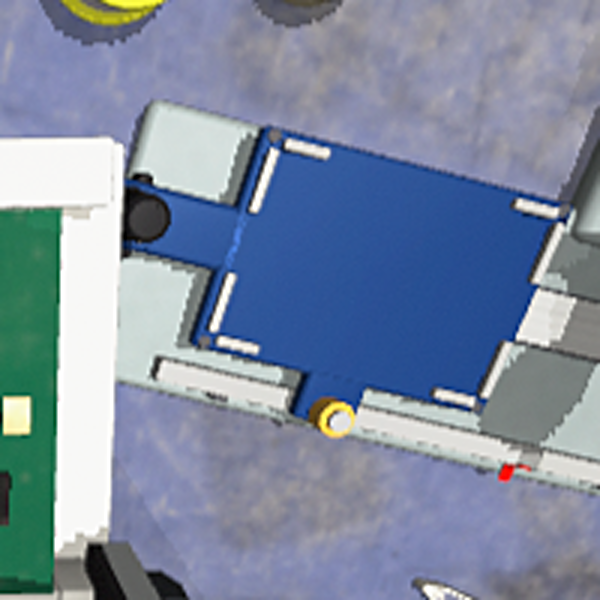

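Crop: all eight white lips are clear. The knob is at crop (148,215), the plunger at (335,417), and the red mark at (507,471).

```bash
python3 - <<'E'
from h import *
import pickle
m,P,Q=pickle.load(open("w4.pkl","rb"));im=cv2.imread("pics/w4.png")
approx=np.array([(262,180),(307,150),(537,209),(547,253),(495,370),(455,398),(238,347),(224,303)])/3+[350,60]
L=[]
g=cv2.cvtColor(im,cv2.COLOR_BGR2HSV)
for a in approx:
    x,y=a.round().astype(int);s=9
    w=im[y-s:y+s+1,x-s:x+s+1].astype(int)
    mk=((w.min(2)>175)&(g[y-s:y+s+1,x-s:x+s+1,1]<60)).astype(np.uint8)
    n,lab,st,ce=cv2.connectedComponentsWithStats(mk)
    i=1+np.argmin(np.hypot(*(ce[1:]-s).T)) if n>1 else 0
    q=ce[i]+[x-s,y-s];L.append(plane(m,q,.0365)[:2]);print(a.round(1),q.round(1),st[i][4],L[-1].round(4))
L=np.array(L);c=L.mean(0);print("nest",c)
for i,j in[(1,2),(0,3),(6,5),(7,4)]:
    v=L[i]-L[j];print(np.degrees(np.arctan2(-v[0],v[1])),np.hypot(*v))
for i,j in[(1,6),(0,7),(2,5),(3,4)]:
    v=L[i]-L[j];print(np.degrees(np.arctan2(v[1],v[0])),np.hypot(*v))
pl=plane(m,(350+335/3,60+417/3),.04);kn=plane(m,(350+148/3,60+213/3),.0675);rd=plane(m,(350+507/3,60+471/3),.018);print("plunger",pl,"knob",kn,"red",rd)
# clamp in tool
for f in("w3","w4"):
    m,P,Q=pickle.load(open(f+".pkl","rb"));im=cv2.imread(f"pics/{f}.png");Q=R.from_quat(Q)
    gr=max(blobs(im,(60,80,30),(95,255,255),(230,100,400,270),300),key=cv2.contourArea)
    G=np.array([(Q.inv().apply(plane(m,q,P[2]-.0058+.022)-P))[:2] for q in gr[:,0].astype(float)],np.float32)*1000
    print(f,"board in tool",cv2.minAreaRect(G))
E
```

```text
[437.3 120. ] [437.7 119.7] 54 [0.6191 0.1666]
[452.3 110. ] [452.1 108.9] 44 [0.6332 0.1538]
[529.  129.7] [528.7 128.8] 41 [0.6273 0.0603]
[532.3 144.3] [532.9 145.2] 68 [0.6105 0.0483]
[515.  183.3] [516.7 181.3] 67 [0.5659 0.0511]
[501.7 192.7] [501.3 191.9] 35 [0.55  0.065]
[429.3 175.7] [429.1 174.4] 37 [0.5559 0.1586]
[424.7 161. ] [423.6 160.8] 49 [0.5707 0.1697]
nest [0.59157354 0.10917341]
-3.5717464021171 0.09373202735921515
-4.162040158229125 0.11858429489749141
-3.6106301449632223 0.09382647209507979
-2.292929719306247 0.11860575608875601
-3.5393684107970076 0.07742020577287938
-3.664110674167046 0.04851145737085365
-3.4695735349626204 0.07748399187862991
-3.674407973027212 0.04464275596221545
plunger [0.53356887 0.11213117 0.04      ] knob [0.59955872 0.21494402 0.0675    ] red [0.51806995 0.01677255 0.018     ]
w3 board in tool ((35.21424865722656, 0.8313159942626953), (43.348445892333984, 61.88368606567383), 89.05326843261719)
w4 board in tool ((35.543968200683594, -0.1299152374267578), (43.15840148925781, 61.58574676513672), 89.00480651855469)
```

```bash
python3 - <<'E'
from h import *
top=cv2.imread("pics/top0.png");mt=camera_model("top");sc=cv2.imread("pics/scene0.png");ms=camera_model("scene")
for x,y in [(172,50),(206,18),(170,167),(196,206)]: print("toplip",plane(mt,(258+x/5,150+y/5),.0365).round(4))
for nm,im,m,box in(("top",top,mt,(370,150,405,185)),("scene",sc,ms,(340,100,370,170))):
    for c in blobs(im,(0,0,170),(180,50,255),box,20)[:3]:
        b=cv2.boundingRect(c);print(nm,b,cv2.contourArea(c),cv2.minEnclosingCircle(c))
for p in [(355,115),(356,160)]:
    e,d=ray(ms,p)
    for X in (.57,.58,.59): t=(X-e[0])/d[0];print(p,e+t*d)
print(env.get_state()["q"])
p=now();q=pose([.56,.22,.22],np.deg2rad(50));print(rel(p,q))
yw=np.deg2rad(86.42);ux=np.array([np.cos(yw),np.sin(yw)]);T=np.array([.5916,.1093])-.0219*ux;print("T",T);print(rel(q,pose([*T,.10],yw)),rel(p,pose([*T,.1],yw)))
E
```

```text
toplip [0.6188 0.1703 0.0365]
toplip [0.6321 0.1562 0.0365]
toplip [0.5703 0.1712 0.0365]
toplip [0.5542 0.1606 0.0365]
top (375, 150, 30, 35) 475.0 ((390.49151611328125, 168.62313842773438), 20.467805862426758)
scene (347, 112, 18, 10) 108.0 ((355.5, 116.5), 8.514793395996094)
scene (360, 151, 10, 19) 77.0 ((366.0, 160.0), 9.055485725402832)
scene (340, 163, 16, 7) 49.5 ((347.5, 166.0), 8.077847480773926)
(355, 115) [0.57       0.02051588 0.23989616]
(355, 115) [0.58       0.01166541 0.23376257]
(355, 115) [0.59       0.00281494 0.22762898]
(356, 160) [0.57       0.01175325 0.13692176]
(356, 160) [0.58       0.00277407 0.12927561]
(356, 160) [ 0.59       -0.00620511  0.12162945]
[-0.16358108  0.44570413 -0.50598044  1.7007793   0.24212899  1.05942196
 -2.14718385]
[1.85, 6.82, 0.98, 0.0, 0.0, -0.7]
T [0.59023252 0.08744274]
[-8.21, 10.84, 12.0, 0.0, 0.0, -0.64] [2.58, 20.38, 12.99, -0.0, 0.0, -1.34]
```

>>> jog_arm(
  commands=[
    [0.4, 1.4, 0.2, 0, 0, -0.15, 0.6],
    [0.8, 2.8, 0.4, 0, 0, -0.3, 0.6],
    [1.2, 4.2, 0.6, 0, 0, -0.45, 0.6],
    [1.6, 5.6, 0.8, 0, 0, -0.6, 0.6],
    [1.9, 6.8, 1, 0, 0, -0.7, 0.6],
  ],
)

```text
time_s: 7.8
tcp_pos: [0.561, 0.2184, 0.2209]
tool_rot: [0.906, 0.423, 0.0, 0.001]
ft_force: [0.1, -0.4, -3.7]
opening: 0.0582
finger_force: 44.8
```

>>> jog_arm(
  commands=[
    [-1.6, 2.2, 1, 0, 0, -0.16, 0.6],
    [-3.2, 4.4, 2, 0, 0, -0.32, 0.6],
    [-4.8, 6.6, 4, 0, 0, -0.48, 0.6],
    [-6.6, 8.8, 7, 0, 0, -0.64, 0.6],
    [-8.2, 10.8, 9, 0, 0, -0.64, 0.6],
  ],
)

```text
time_s: 8.43
tcp_pos: [0.5902, 0.0854, 0.1295]
tool_rot: [0.729, 0.684, -0.001, 0.0]
ft_force: [-0.5, -1.0, -4.3]
opening: 0.0582
finger_force: 44.8
```

```bash
python3 - <<'E'
from h import *
p=now();s=env.get_state();print(p[0],s["ft_force"],s["q"])
yw=np.deg2rad(86.42);print(rel(p,pose([.5902,.0874,.055],yw)))
E
```

```text
[0.59018765 0.08540358 0.12947083] [-0.52153764 -1.0383748  -4.26126488] [ 0.31706249  0.61900227 -0.70135008  1.78302735  0.49062575  0.92263293
 -0.66140175]
[0.21, -0.01, 7.45, -0.0, 0.0, -0.0]
```

>>> jog_arm(
  commands=[
    [0.2, 0, 2.5, 0, 0, 0, 0.6],
    [0.2, 0, 5, 0, 0, 0, 0.6],
    [0.2, 0, 7.4, 0, 0, 0, 0.6],
    [0.2, 0, 7.4, 0, 0, 0, 0.6],
    [0.2, 0, 7.4, 0, 0, 0, 0.6],
  ],
)

```text
time_s: 9.05
tcp_pos: [0.5916, 0.0905, 0.0575]
tool_rot: [0.729, 0.685, 0.001, 0.001]
ft_force: [0.0, 0.9, -3.8]
opening: 0.0584
finger_force: 44.9
```

```bash
python3 - <<'E'
from h import *
m=camera_model("wrist");im=camera("wrist");cv2.imwrite("pics/w5.png",im);p=now();print(p[0],p[1].as_quat())
import pickle;pickle.dump((m,p[0],p[1].as_quat()),open("w5.pkl","wb"))
cv2.imwrite("pics/w5c.png",cv2.resize(im[20:270,190:460],None,fx=2.4,fy=2.4,interpolation=cv2.INTER_CUBIC))
E
```

```text
[0.59184024 0.0906524  0.05770883] [0.72839753 0.68515371 0.00091217 0.00077768]
```

View pics/w5c.png

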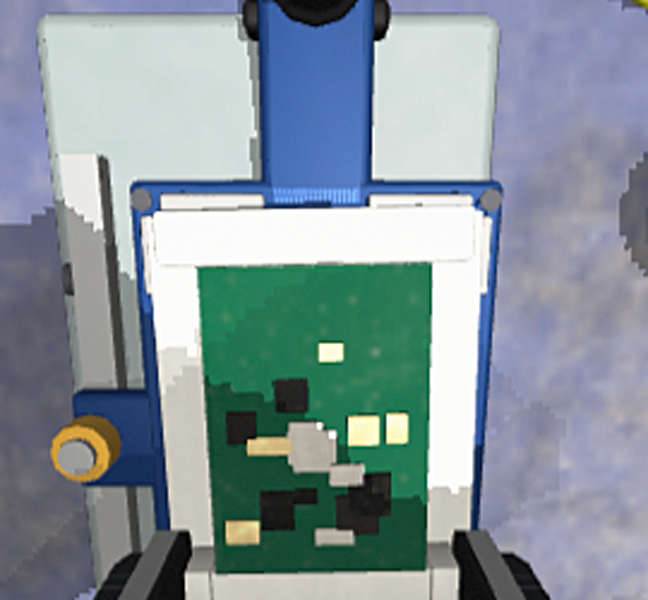

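View from hover: nest corner screws at crop (141,199) and (490,199), clamp base front corners at about (153,208) and (478,208). Now the relative offset.

```bash
python3 - <<'E'
from h import *
import pickle
m,P,Q=pickle.load(open("w5.pkl","rb"));im=cv2.imread("pics/w5.png");Q=R.from_quat(Q)
f=lambda c,z:(Q.inv().apply(plane(m,(c[0]/2.4+190,c[1]/2.4+20),z)-P)*1000).round(2)[:2]
for n,c,z in [("screwL",(141,199),.0325),("screwR",(490,199),.0325),("plateL",(132,184),.0325),("plateR",(501,184),.0325),("lipTL",(212,201),.0365),("lipTR",(422,200),.0365),("baseL",(153,208),P[2]-.0008),("baseR",(478,208),P[2]-.0008),("plunger",(78,455),.04)]: print(n,f(c,z))
gr=max(blobs(im,(60,80,30),(95,255,255),(230,100,400,270),300),key=cv2.contourArea)
G=np.array([(Q.inv().apply(plane(m,q,P[2]-.0058+.022)-P))[:2] for q in gr[:,0].astype(float)],np.float32)*1000
print(cv2.minAreaRect(G), cv2.boundingRect(gr))
w=np.array([.5916,.1093,.0325]);print("nest in tool by w4",Q.inv().apply(w-P)*1000)
# profile down columns at crop col 315ish & across rows
for col in (190+int(212/2.4),190+int(422/2.4)): print(im[92:112,col].min(1).tolist())
for row in (20+int(235/2.4),):print(im[row,245:260].min(1).tolist(),im[row,384:400].min(1).tolist())
E
```

```text
screwL [ 78.   -42.46]
screwR [77.93 39.29]
plateL [ 81.31 -44.3 ]
plateR [81.24 41.62]
lipTL [ 77.39 -25.25]
lipTR [77.57 22.79]
baseL [ 75.3  -34.04]
baseR [75.24 31.23]
plunger [ 17.35 -60.9 ]
((34.2224006652832, -1.121774673461914), (43.352325439453125, 61.69089126586914), 89.09883117675781) (272, 130, 98, 129)
nest in tool by w4 [18.59140926 -1.43973824 25.21036642]
[215, 221, 196, 109, 18, 37, 57, 59, 92, 177, 233, 240, 238, 242, 185, 142, 246, 254, 250, 250]
[217, 225, 198, 108, 15, 48, 73, 76, 55, 172, 241, 248, 201, 126, 229, 253, 251, 250, 249, 250]
[133, 38, 41, 5, 190, 233, 229, 253, 245, 227, 251, 250, 250, 250, 250] [250, 250, 251, 237, 250, 251, 245, 241, 239, 237, 164, 80, 47, 13, 139, 150]
```

```bash
python3 - <<'E'
from h import *
import pickle
m,P,Q=pickle.load(open("w5.pkl","rb"));Q=R.from_quat(Q)
def g(x,y,z): 
    X=P+Q.apply([x/1000,y/1000,0]);X[2]=z;u=proj(m,X);return ((u-[190,20])*2.4).round(1)
zc=P[2]-.0058
for n,x,y,h in [("baseL top",55,-35,.005),("baseR top",55,35,.005),("baseL bot",55,-35,0),("block top near",55,-30,.02),("blockR top",55,30,.02),("block top inner",45,-30,.02),("board TL",45,-22,.022),("board BR",-18,22,.022)]: print(n,g(20.6+x,y-1.1,zc+h))
for cx in(17.5,18.6): print("nest",cx,[g(cx+a,b-1.4,z) for a,b,z in [(64,-44,.0325),(64,44,.0325),(56.8,-38,.0365),(56.8,-30,.0325),(56.8,-30,.0365),(60,-30,.0365),(0,-58,.04)]])
E
```

```text
baseL top [142.6 206.4]
baseR top [491.4 206.1]
baseL bot [148.6 207.2]
block top near [149.6 203.7]
blockR top [483.9 203.4]
block top inner [153.6 261.1]
board TL [195.2 261.6]
board BR [423.6 574. ]
nest 17.5 [array([126.9, 183.2]), array([505. , 182.8]), array([150.9, 215.3]), array([188.9, 215.6]), array([185.7, 215.2]), array([184.9, 200.6]), array([ 83.8, 454.4])]
nest 18.6 [array([126.5, 178.1]), array([505.4, 177.8]), array([150.5, 210.2]), array([188.6, 210.7]), array([185.4, 210.2]), array([184.6, 195.5]), array([ 83.4, 450.2])]
```

>>> jog_arm(
  commands=[
    [-0.25, 0, 0.8, 0, 0, 0, 0.6],
    [-0.25, 0, 0.8, 0, 0, 0, 0.6],
    [-0.25, 0, 0.8, 0, 0, 0, 0.6],
  ],
)

```text
time_s: 9.48
tcp_pos: [0.5907, 0.0882, 0.0483]
tool_rot: [0.728, 0.685, 0.0, -0.0]
ft_force: [0.3, 0.1, -3.7]
opening: 0.058
finger_force: 44.9
```

>>> jog_arm(
  commands=[
    [0, 0, 0, 0, 0, 0, 0.6],
    [0, 0, 0, 0, 0, 0, 0.6],
  ],
)

```text
time_s: 9.72
tcp_pos: [0.5908, 0.0883, 0.0483]
tool_rot: [0.728, 0.686, 0.0, 0.0]
ft_force: [-0.7, -0.0, -4.0]
opening: 0.0582
finger_force: 44.9
```

>>> jog_arm(
  commands=[
    [0, 0.07, 0, 0, 0, 0.017, 0.6],
    [0, 0.07, 0.3, 0, 0, 0.017, 0.6],
    [0, 0.07, 0.6, 0, 0, 0.017, 0.6],
    [0, 0.07, 0.6, 0, 0, 0.017, 0.6],
  ],
)

```text
time_s: 10.22
tcp_pos: [0.5911, 0.0881, 0.0418]
tool_rot: [0.734, 0.679, -0.0, -0.0]
ft_force: [1.1, 0.4, -3.8]
opening: 0.0581
finger_force: 44.9
```

>>> jog_arm(
  commands=[
    [0, 0, 0.1, 0, 0, 0, 0.6],
    [0, 0, 0.2, 0, 0, 0, 0.6],
    [0, 0, 0.3, 0, 0, 0, 0.6],
    [0, 0, 0.3, 0, 0, 0, 0.6],
  ],
)

```text
time_s: 10.72
tcp_pos: [0.5915, 0.088, 0.0393]
tool_rot: [0.734, 0.679, -0.0, 0.0]
ft_force: [-0.2, -0.1, -3.3]
opening: 0.058
finger_force: 45.0
```

>>> jog_arm(
  commands=[
    [0, 0, 0.1, 0, 0, 0, 0.6],
    [0, 0, 0.1, 0, 0, 0, 0.6],
    [0, 0, 0.14, 0, 0, 0, 0.6],
    [0, 0, 0.14, 0, 0, 0, 0.6],
  ],
)

```text
time_s: 11.22
tcp_pos: [0.5916, 0.0881, 0.0386]
tool_rot: [0.734, 0.679, 0.0, 0.0]
ft_force: [-2.8, -1.4, 5.0]
opening: 0.0582
finger_force: 45.7
```

>>> jog_arm(
  commands=[
    [0, 0, 0, 0, 0, 0, -0.3],
    [0, 0, 0, 0, 0, 0, -0.6],
    [0, 0, 0, 0, 0, 0, -1],
    [0, 0, 0, 0, 0, 0, -1],
    [0, 0, 0, 0, 0, 0, -1],
  ],
)

```text
time_s: 11.85
tcp_pos: [0.5915, 0.0882, 0.0378]
tool_rot: [0.734, 0.679, 0.0, -0.0]
ft_force: [-0.1, 0.4, -0.7]
opening: 0.0855
finger_force: 0.0
```

>>> jog_arm(
  commands=[
    [0, 0, -1, 0, 0, 0, -1],
    [0, 0, -3, 0, 0, 0, -1],
    [0, 0, -7, 0, 0, 0, -1],
    [0, 0, -11, 0, 0, 0, -1],
    [0, 0, -11, 0, 0, 0, -1],
  ],
)

```text
time_s: 12.48
tcp_pos: [0.5939, 0.0891, 0.1528]
tool_rot: [0.734, 0.679, 0.003, 0.002]
ft_force: [0.6, -0.7, 0.7]
opening: 0.0854
finger_force: 0.0
```

```bash
python3 - <<'E'
from h import *
m=camera_model("wrist");im=camera("wrist");cv2.imwrite("pics/w6.png",im);p=now();print(p[0],p[1].as_quat(),env.get_state()["q"])
import pickle;pickle.dump((m,p[0],p[1].as_quat()),open("w6.pkl","wb"))
cv2.imwrite("pics/w6c.png",cv2.resize(im[0:300,200:500],None,fx=2,fy=2,interpolation=cv2.INTER_CUBIC))
E
```

```text
[0.59260962 0.08840255 0.15067632] [0.73386057 0.6792963  0.00170196 0.00151809] [ 0.32367478  0.59430554 -0.71574093  1.7665116   0.46897783  0.95362115
 -0.66134135]
```

View pics/w6c.png

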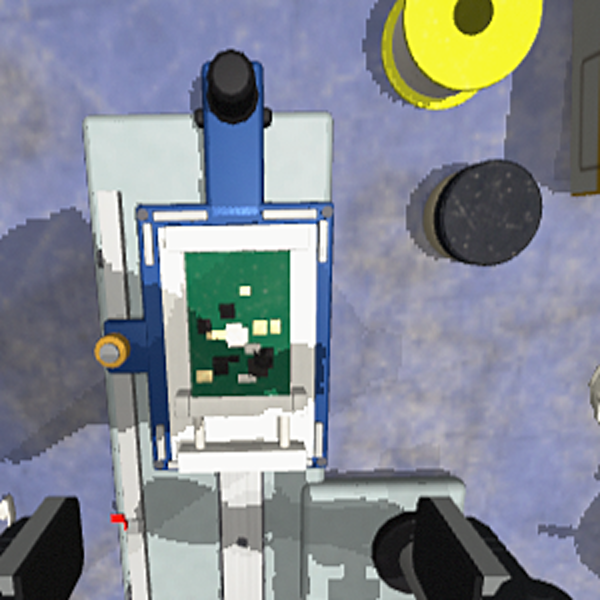

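Clamp sits flat inside all lips; knob top at crop (234,75), plunger (111,351), red mark (119,519). Next I measure the knob and the travel.

```bash
python3 - <<'E'
from h import *
import pickle
m,P,Q=pickle.load(open("w6.pkl","rb"));im=cv2.imread("pics/w6.png")
u=np.array([.0624,.998])
f=lambda c,z:plane(m,(c[0]/2+200,c[1]/2),z)[:2]
kn=f((235,72),.0675);pl=f((112,351),.04);print("knob",kn,"pl",pl)
r=blobs(im,(0,150,100),(8,255,255),(245,245,275,275),2)
for c in r:
    print(cv2.boundingRect(c))
    M=c[:,0].mean(0)
    for z in(.012,.018,.0225): rd=plane(m,M,z)[:2];print("red",z,rd,"travel",(pl-rd)@u)
print("lipmean", np.mean([f(c,.0365) for c in[(180,216),(289,214),(149,243),(323,240)]],0))
p=now();yw=np.deg2rad(86.4);q=pose([.5985,.215,.15],yw);print(rel(p,q));print(rel(q,pose([.5985,.215,.042],yw)))
E
```

```text
knob [0.59973383 0.21525015] pl [0.5340124  0.11244939]
(256, 257, 8, 8)
red 0.012 [0.51740543 0.01182465] travel 0.10145976747170053
red 0.018 [0.51911126 0.01496203] travel 0.09822222020036965
red 0.0225 [0.52039063 0.01731506] travel 0.09579405974687147
lipmean [0.59497976 0.16186155]
[12.67, -0.39, 0.07, 0.0, -0.0, -0.01]
[0.0, 0.0, 10.8, 0.0, 0.0, 0.0]
```

>>> jog_arm(
  commands=[
    [4.2, -0.1, 0, 0, 0, -0.01, -0.3],
    [8.4, -0.2, 0, 0, 0, -0.01, -0.3],
    [12.7, -0.3, 0, 0, 0, -0.01, -0.3],
    [12.7, -0.3, 0, 0, 0, -0.01, -0.3],
    [12.7, -0.3, 0, 0, 0, -0.01, -0.3],
  ],
)

```text
time_s: 13.15
tcp_pos: [0.5978, 0.2142, 0.1471]
tool_rot: [0.73, 0.683, -0.001, 0.0]
ft_force: [-0.0, -0.9, -0.0]
opening: 0.0554
finger_force: 0.0
```

>>> jog_arm(
  commands=[
    [0, 0, 4, 0, 0, 0, -0.3],
    [0, 0, 7, 0, 0, 0, -0.3],
    [0, 0, 9.5, 0, 0, 0, -0.3],
    [0, 0, 10.8, 0, 0, 0, -0.3],
    [0, 0, 10.8, 0, 0, 0, -0.3],
  ],
)

```text
time_s: 13.78
tcp_pos: [0.5979, 0.2137, 0.0391]
tool_rot: [0.731, 0.683, -0.001, -0.0]
ft_force: [-0.2, -0.1, 0.8]
opening: 0.0555
finger_force: 0.0
```

>>> jog_arm(
  commands=[
    [0, 0, 0, 0, 0, 0, -0.3],
  ],
)

```text
time_s: 13.9
tcp_pos: [0.5989, 0.215, 0.0409]
tool_rot: [0.731, 0.683, 0.001, 0.0]
ft_force: [-0.3, 0.7, -0.1]
opening: 0.0553
finger_force: 0.0
```

>>> jog_arm(
  commands=[
    [0, 0, -0.1, 0, 0, 0, 0.3],
    [0, 0, -0.1, 0, 0, 0, 1],
    [0, 0, -0.1, 0, 0, 0, 1],
    [0, 0, -0.1, 0, 0, 0, 1],
    [0, 0, -0.1, 0, 0, 0, 1],
  ],
  newtons=40,
)

```text
time_s: 14.52
tcp_pos: [0.5982, 0.2155, 0.0418]
tool_rot: [0.73, 0.683, 0.0, 0.0]
ft_force: [-1.9, -0.6, 5.4]
opening: 0.0166
finger_force: 39.2
```

>>> jog_arm(
  commands=[
    [0, 0, 0, 0, 0, 0, 1],
    [0, 0, 0, 0, 0, 0, 1],
  ],
)

```text
time_s: 14.78
tcp_pos: [0.5982, 0.2155, 0.0418]
tool_rot: [0.73, 0.683, 0.0, 0.0]
ft_force: [-2.5, -1.0, 5.7]
opening: 0.0167
finger_force: 39.3
```

>>> jog_arm(
  commands=[
    [-0.5, 0, 0, 0, 0, 0, 1],
    [-1.5, 0, 0, 0, 0, 0, 1],
    [-2.7, 0.01, 0, 0, 0, 0, 1],
    [-3.9, 0.01, 0, 0, 0, 0, 1],
    [-5, 0.02, 0, 0, 0, 0, 1],
  ],
)

```text
time_s: 15.4
tcp_pos: [0.5953, 0.1674, 0.0418]
tool_rot: [0.73, 0.683, 0.002, -0.001]
ft_force: [-0.8, 5.4, 4.1]
opening: 0.0165
finger_force: 39.4
```

>>> jog_arm(
  commands=[
    [-1, 0, 0, 0, 0, 0, 1],
    [-2, 0.01, 0, 0, 0, 0, 1],
    [-2.7, 0.01, 0, 0, 0, 0, 1],
    [-3.2, 0.01, 0, 0, 0, 0, 1],
    [-3.2, 0.01, 0, 0, 0, 0, 1],
  ],
)

```text
time_s: 16.02
tcp_pos: [0.5931, 0.1327, 0.0417]
tool_rot: [0.731, 0.683, 0.0, 0.0]
ft_force: [-2.3, 0.2, 8.5]
opening: 0.0161
finger_force: 39.8
```

```bash
python3 - <<'E'
from h import *
m=camera_model("top");im=camera("top");cv2.imwrite("pics/t2.png",im);p=now();print(p[0],env.get_state()["ft_force"])
print((p[0][:2]-[.5982,.2155])@[.0624,.998])
cv2.imwrite("pics/s2c.png",cv2.resize(camera("scene")[180:260,270:420],None,fx=5,fy=5,interpolation=cv2.INTER_CUBIC))
E
```

```text
[0.59311281 0.13273209 0.0417255 ] [-1.93946704  0.09294751  7.73974902]
-0.08291981684261647
```

View pics/s2c.png

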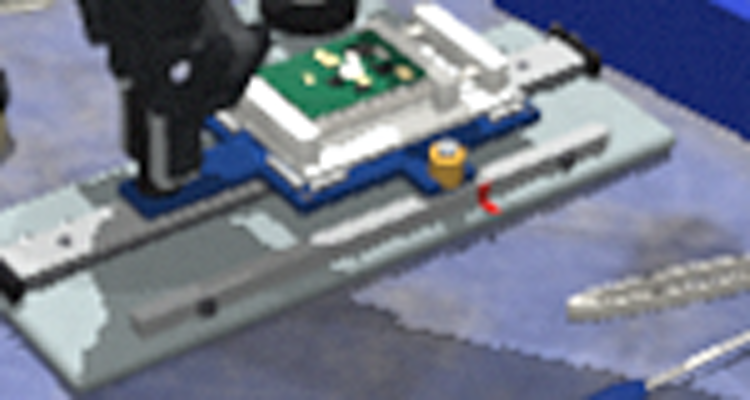

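>>> jog_arm(
  commands=[
    [-0.3, 0, 0, 0, 0, 0, 1],
    [-0.6, 0, 0, 0, 0, 0, 1],
    [-0.8, 0, 0, 0, 0, 0, 1],
    [-0.8, 0, 0, 0, 0, 0, 1],
  ],
)

```text
time_s: 16.62
tcp_pos: [0.5927, 0.125, 0.0417]
tool_rot: [0.73, 0.683, 0.0, 0.0]
ft_force: [-2.2, 0.7, 9.1]
opening: 0.0166
finger_force: 39.8
```

>>> jog_arm(
  commands=[
    [-0.1, 0, 0, 0, 0, 0, 1],
    [-0.2, 0, 0, 0, 0, 0, 1],
    [-0.2, 0, 0, 0, 0, 0, 1],
  ],
)

```text
time_s: 17.0
tcp_pos: [0.5925, 0.1232, 0.0417]
tool_rot: [0.73, 0.683, 0.0, 0.0]
ft_force: [-2.0, -0.4, 7.7]
opening: 0.0165
finger_force: 39.7
```

>>> jog_arm(
  commands=[
    [-0.1, 0, 0, 0, 0, 0, 1],
    [-0.15, 0, 0, 0, 0, 0, 1],
    [-0.15, 0, 0, 0, 0, 0, 1],
  ],
)

```text
time_s: 17.38
tcp_pos: [0.5924, 0.1216, 0.0417]
tool_rot: [0.73, 0.683, 0.0, 0.0]
ft_force: [-3.5, 0.1, 7.8]
opening: 0.0163
finger_force: 39.8
```

Travelled 94 mm, no pull yet; creep on.

>>> jog_arm(
  commands=[
    [-0.1, 0, 0, 0, 0, 0, 1],
    [-0.1, 0, 0, 0, 0, 0, 1],
  ],
)

```text
time_s: 17.62
tcp_pos: [0.5923, 0.1199, 0.0417]
tool_rot: [0.731, 0.683, -0.0, 0.001]
ft_force: [-1.8, 0.2, 9.0]
opening: 0.0162
finger_force: 39.9
```

>>> jog_arm(
  commands=[
    [-0.1, 0, 0, 0, 0, 0, 1],
    [-0.1, 0, 0, 0, 0, 0, 1],
  ],
)

```text
time_s: 17.88
tcp_pos: [0.5922, 0.1179, 0.0417]
tool_rot: [0.731, 0.683, -0.001, 0.001]
ft_force: [-2.5, -2.9, 9.6]
opening: 0.0164
finger_force: 40.0
```

>>> jog_arm(
  commands=[
    [-0.1, 0, 0, 0, 0, 0, 1],
    [-0.1, 0, 0, 0, 0, 0, 1],
  ],
)

```text
time_s: 18.12
tcp_pos: [0.5921, 0.1163, 0.0417]
tool_rot: [0.731, 0.683, -0.001, 0.001]
ft_force: [-4.6, -3.4, 10.6]
opening: 0.0171
finger_force: 40.0
```

>>> jog_arm(
  commands=[
    [0, 0, 0, 0, 0, 0, 1],
    [0, 0, 0, 0, 0, 0, 1],
  ],
)

```text
time_s: 18.38
tcp_pos: [0.592, 0.1162, 0.0417]
tool_rot: [0.731, 0.683, -0.001, 0.001]
ft_force: [-4.0, -4.3, 10.5]
opening: 0.0163
finger_force: 40.0
```

>>> jog_arm(
  commands=[
    [-0.1, 0, 0, 0, 0, 0, 1],
    [-0.1, 0, 0, 0, 0, 0, 1],
  ],
)

```text
time_s: 18.62
tcp_pos: [0.5921, 0.1159, 0.0417]
tool_rot: [0.731, 0.683, -0.001, 0.001]
ft_force: [-2.6, -1.8, 9.9]
opening: 0.0166
finger_force: 39.9
```

>>> jog_arm(
  commands=[
    [0, 0, 0, 0, 0, 0, 1],
    [0, 0, 0, 0, 0, 0, 1],
  ],
)

```text
time_s: 18.88
tcp_pos: [0.5921, 0.1159, 0.0417]
tool_rot: [0.731, 0.683, -0.001, 0.001]
ft_force: [-2.5, -2.2, 10.6]
opening: 0.0162
finger_force: 40.0
```

>>> jog_arm(
  commands=[
    [-0.1, 0, 0, 0, 0, 0, 1],
    [-0.1, 0, 0, 0, 0, 0, 1],
    [-0.1, 0, 0, 0, 0, 0, 1],
  ],
)

```text
time_s: 19.25
tcp_pos: [0.5921, 0.1158, 0.0417]
tool_rot: [0.731, 0.683, -0.0, 0.001]
ft_force: [-2.3, -1.3, 9.3]
opening: 0.0167
finger_force: 39.8
```

```bash
python3 - <<'E'
from h import *
s=env.get_state();print(s["ft_force"],s["tcp_pos"],s["time_s"])
cv2.imwrite("pics/s3c.png",cv2.resize(camera("scene")[180:260,270:420],None,fx=5,fy=5,interpolation=cv2.INTER_CUBIC))
E
```

```text
[-2.33162218 -1.28295721  9.26402786] [0.5920796  0.11576558 0.04173315] 19.25
```

View pics/s3c.png

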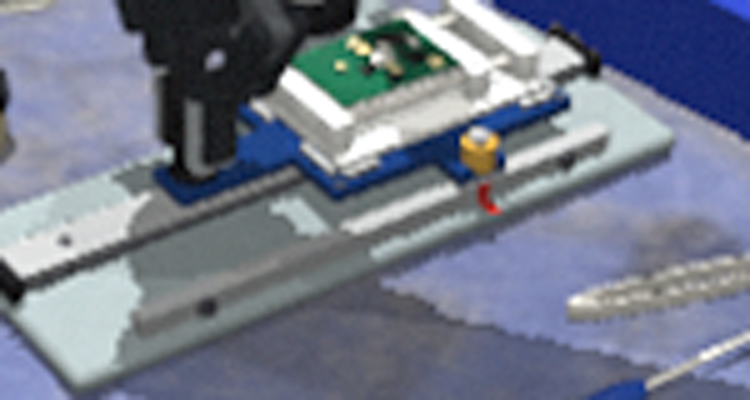

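The barrel (480,150) stands right above the red mark (485,195). The tool held still in the detent while commands advanced 2 mm, so the ball is in the notch. The clamp is seated.

```bash
python3 -c "
from rig import env
print(env.sign_off())"
```

```text
the job is handed in; nothing more can be done
None
```

The clamp is seated in the nest and released, the stage sits in the notch at the red mark with the fingers still gripping the knob at about 40 N, and the job is handed in after about 19 s; the sign-off returned no verdict.

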